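# Load the nut into the bench jig and set the stop

## Task

A round steel nut lies in the channel of the wooden bench jig: without lifting it off, nudge it along the channel until it drops flat into the shallow round pocket. Then slide the wooden stop block back along the channel against the nut, press it on the nut with about 10 N for a second, and let go with the block still touching the nut. Never push the nut, the block or the jig harder than 20 N, and leave the other things on the bench where they are.

Things in the scene. Friction and masses are not known exactly. Their poses are not given: they have to be found in the camera images.
- jig: Wooden bench jig fixed to the bench, 284 mm long (its x), 84 mm wide (its y). Origin: centre of its underside, on the bench; z up. A straight channel 38 mm wide runs along its x between two rails, 12 mm wide, whose tops are 25 mm above the origin; the channel floor, of lighter wood, is 22 mm above the origin. The nut starts on the -x side, the stop block stands on the +x side.
- channel_mid (a point): Middle of the channel floor (axes as the jig's). Near here is the round pocket, 38 mm in diameter, 6 mm deep, on the channel's middle line. Its place along the channel is set anew each time, from x = -13 to +13 mm of this point, and is not measured: push the nut towards +x until it drops and is felt to stop at the pocket's far wall.
- nut_center (a point): Centre (half-way up) of the loose round slotted steel nut: a flat disc 34 mm in diameter, 14 mm thick, 65 to 105 g, hollow from above; z is its axis. Lying on the channel floor its centre is 7 mm above the floor, seated in the pocket 1 mm above it, so that 8 mm of the nut then stand above the floor; it has 2 mm of play all round in the pocket.
- stop_face (a point): Middle of the stop block's flat front face, which meets the nut (looks to the jig's -x), 27 mm above the jig's origin. Axes as the jig's. The block is of wood, 40 mm long along the channel, 62 mm wide, its top 52.5 mm above the jig's origin. Touching the nut, this point is 17 mm from the nut's centre, seen from above.
- stop_rear (a point): Middle of the stop block's flat rear face (looks to the jig's +x), 40 mm above the jig's origin: push here, towards the jig's -x.
- stop (a joint): Slide of the stop block on the rails, m: 0 at its far (+x) end, grows up to 0.085 as the block moves towards the jig's -x; it starts between 0 and 0.02. It takes about 2 N to slide and stays where it is left. Its face is at x = 0.070 minus this value in the jig's frame.
- offcut_3: Bystander: short weathered wood offcut, 38x83x23 mm, beside the jig.
- offcut_2: Bystander: long weathered wood offcut, 30x118x17 mm, beside the jig.
- oil_jar: Bystander: jar with a dark lid, 60 mm wide, 88 mm high.
- masking_tape: Bystander: roll of tape, 87 mm wide, 24 mm high.
- egg_cup: Bystander: dark turned wooden egg cup, 48 mm wide, 57 mm high.
There are look-alikes about, which are no part of the job. Of the things shaped like the part that bears nut_center, the bare steel one is meant.

How it is judged:
By the outcome, as a careful person would: the job done as asked, in the order asked, and still so for the second after the job is handed in, with the robot touching nothing.
It also fails if it takes over 64 s, if anything falls off the work surface, if the arm or the gripper's body presses on something with over 40 N, if the wrist force passes 120 N, or if a joint passes its speed limit or range.

## Robot

A 6-joint arm with a two-finger parallel gripper is mounted at the origin on a cart in front of the work surface, level with it; the furniture and walls round the work are solid. World frame = base frame: x ahead of the robot, y to its left, z up, the work surface at z = 0. Lengths are in m, angles in degrees, forces in N, time in s.
With the tool pointing down it reaches from about 0.3 to 0.75 m from the base axis. Payload 8.5 kg.
Tool frame: the origin (TCP) lies at the very end of the fingers, on their centre line; the grasp point (between the pads) lies 19 mm behind it; z points along the fingers, y is the line along which they close (so a half turn about z gives the same grasp; the last joint's range is limited). The gripper opens to 85 mm and grips with 20 to 120 N. Pads are 22 mm wide; open, the fingers measure 114 mm over their backs; the gripper's body (76 mm by 85 mm) begins 54 mm behind the grasp point. The pads swing forward as they close: fully open they stand 13 mm farther back than shut.
Start: joints at [-86.133, 21.807, 74.336, -0, 83.858, -12.336], TCP at [0.153, -0.528, 0.231] pointing down, gripper open.
Joint ranges: [-178.18, 178.18], [-50.72, 133.34], [12.68, 142.11], [-81.47, 261.47], [9.98, 163.14], [-165.26, 165.26]. Speed limits (degrees/s): [136.94, 136.94, 180, 180, 180, 180].

## Interface

Orientations are given as a 3x3 rotation matrix whose columns are the frame's x, y, z axes.
In Python, from rig import env gives the robot as it stands.
- The arm moves only by the tool move_arm, never from a script. Its argument "plan" is a list of rows, each a list of 7 numbers: the turn, a rotation vector about the tool's x, y, z in degrees, then the shift along the tool's x, y, z in cm, then the gripper command: -1 is shut, 1 is fully open, values between are in proportion. In form: [[ax, ay, az, tx, ty, tz, jaw], ...]. A call has 1 to 5 rows; each row is the pose to reach, as a shift and turn from the pose commanded when the call began, along the tool's axes at that moment; what a row does not reach only later rows make up. A row lasts 1/10 s, in which the tool goes at most 50 mm and 8.59 degrees, less where a joint would pass 70% of its speed; a pose out of reach is approached as far as the arm can. A call with a gripper value outside its range is refused whole. The fingers move at their own pace and stop on an object; "squeeze" is the grip in N (left out, the last holds). Time passes only in rows, so rows that repeat a pose let the fingers close. It gives the time, the measured TCP pose, the force, the opening and the grip force at its end, in the units of the state.
- env.observe(): the state, without advancing time (a new reading comes with each control period).
- env.get_image(name): name is "scene" or "side" or "wrist"; returns a dict with "color" (384x512x3 uint8, red, green, blue), "fov_y" (degrees; the focal length in pixels is half the picture's height over the tangent of half this angle, whatever the lens; pixels are square), "cx", "cy" (the principal point, pixels), "R" (3x3) and "t" (3): a world point X has camera coordinates R X + t. Camera axes: x right, y down, z forward; pixel columns grow to the right and rows downward; lengths in m; the calibration is good to about 2 mm. A picture is of the moment at which its call begins. There is no depth.
- env.close_job(): hands the job in; it is judged then, once.
Trained networks look in a picture, given as the dict that the camera call returned (one of the last four; its "shot" number tells which), for a name from the list of things; names that differ only in an ending like _2 or _b are one class to them, and where a whole thing is asked for, a point or a joint stands for the part that bears it (a point fixed in the world has none). Each returns a list of dicts, best first, with "conf" (0 to 1); they miss things now and then, are a little off and sometimes report something else, mostly with a low value. They report only what shows in the picture. A call takes as long as a camera call. They do not tell look-alikes from the thing itself.
- env.outline_of(target, picture): "mask" (384x512 bool, what is visible of it) and "bbox" ([centre column, centre row, width, height] in pixels, round what is visible of it).
- env.tip_of(target, picture): "pixel" ([column, row] in pixels: a listed point, or the origin of a listed thing).
The state is a dict: "time_s": time; "q": joint angles; "qvel": joint speeds; "joint_efforts": joint torques, N m; "position": TCP position; "tool_rot": TCP orientation; "ft_force": force on the tool from outside, world axes, zero at the start; "wrist_torque": the same for the moment, N m; "grip_width": finger opening in m; "gripper_force": force on a finger pad.
Only numpy, scipy, OpenCV 4.12 (cv2) and the standard library are available. Lean on these libraries where they do the work, as an engineer would, in place of code of your own. Each camera call takes 0.05 s, during which the arm holds its last target. There are 200 camera calls.

## Working session

There is one attempt and no reset: what is moved stays moved. The work goes in short steps, Python scripts to look and compute and a tool call to move; the robot and the scene stay as the last step left them, time stands still between calls to the robot, and variables do not carry over. Pictures are saved under pics/ and viewed, at most 10 in all, crops included, and the job is handed in when it is done.

Besides the shell and the picture viewer there is one more tool, called after "Call:" by a JSON object that holds its "op" and its "data", one argument or row to a line. move_arm: Moves the arm, as the interface text tells. Its arguments: {"type":"object","properties":{"plan":{"type":"array"},"squeeze":{"type":"number"}},"required":["plan"]}

```bash
mkdir -p pics; ls
cat > h.py <<'E'
import numpy as np, cv2
from rig import env
def ray(im,px):
    f=im["color"].shape[0]/2/np.tan(np.radians(im["fov_y"])/2)
    R=np.array(im["R"]);t=np.array(im["t"])
    d=R.T@np.array([(px[0]-im["cx"])/f,(px[1]-im["cy"])/f,1]);return -R.T@t,d
def onz(im,px,z):
    c,d=ray(im,px);return c+d*(z-c[2])/d[2]
def proj(im,X):
    f=im["color"].shape[0]/2/np.tan(np.radians(im["fov_y"])/2)
    c=np.array(im["R"])@np.array(X)+np.array(im["t"]);return [im["cx"]+f*c[0]/c[2],im["cy"]+f*c[1]/c[2]]
E
python3 - <<'E'
from h import *
ims={n:env.get_image(n) for n in("scene","side","wrist")}
Z={"jig":0,"channel_mid":.022,"nut_center":.029,"stop_face":.027,"stop_rear":.04}
for n,im in ims.items():
    cv2.imwrite(f"pics/{n}0.png",im["color"][:,:,::-1])
    for k,z in Z.items():
        for r in env.tip_of(k,im)[:3]: print(n,k,np.round(r["conf"],2),np.round(r["pixel"]),np.round(onz(im,r["pixel"],z),4))
cv2.imwrite("pics/both.png",np.hstack([cv2.resize(ims["scene"]["color"],(400,300)),cv2.resize(ims["side"]["color"],(400,300))])[:,:,::-1])
print(env.observe()["tool_rot"])
E
```

```text
pics
scene jig 0.8 [263. 228.] [ 0.5035 -0.1368  0.    ]
scene channel_mid 0.73 [264. 225.] [ 0.4928 -0.1284  0.022 ]
scene nut_center 0.65 [298. 186.] [ 0.54   -0.3323  0.029 ]
scene nut_center 0.57 [257. 181.] [ 0.6518 -0.2685  0.029 ]
scene nut_center 0.52 [243. 200.] [ 0.6091 -0.165   0.029 ]
scene stop_face 0.71 [259. 234.] [ 0.4716 -0.0882  0.027 ]
scene stop_rear 0.57 [253. 240.] [ 0.4567 -0.0518  0.04  ]
scene stop_rear 0.17 [327. 180.] [ 0.4878 -0.4089  0.04  ]
side jig 0.79 [224. 204.] [ 0.4947 -0.1317  0.    ]
side channel_mid 0.58 [223. 199.] [ 0.4936 -0.1384  0.022 ]
side nut_center 0.71 [270. 268.] [ 0.5665 -0.3612  0.029 ]
side nut_center 0.62 [313. 228.] [ 0.6786 -0.2702  0.029 ]
side nut_center 0.6 [290. 215.] [ 0.6386 -0.2227  0.029 ]
side stop_face 0.9 [214. 183.] [ 0.4777 -0.0804  0.027 ]
side stop_rear 0.93 [208. 174.] [ 0.4655 -0.059   0.04  ]
side stop_rear 0.61 [216. 137.] [0.5004 0.0914 0.04  ]
[[ 9.60277347e-01  2.79047337e-01  1.32627557e-05]
 [ 2.79047337e-01 -9.60277347e-01  4.09572238e-06]
 [ 1.38788243e-05 -2.32092744e-07 -1.00000000e+00]]
```

View pics/scene0.png

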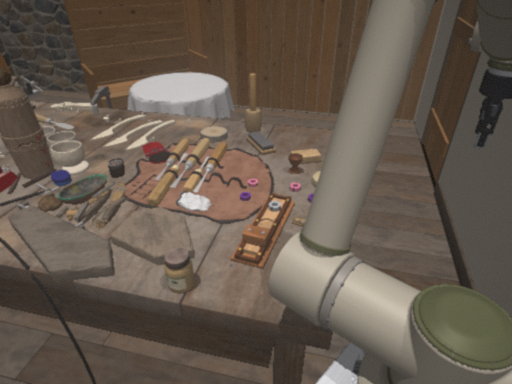

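View pics/side0.png

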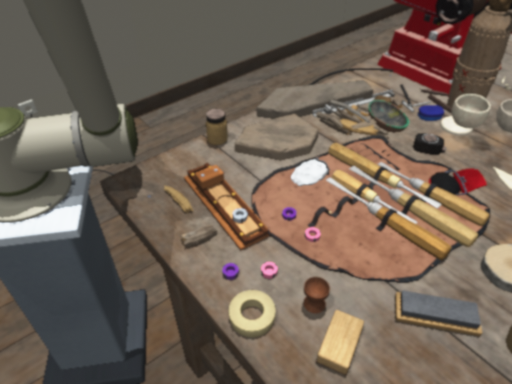

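The scene view shows the jig with the bare nut at about (275,206) and the block at about (255,235). In the side view the nut is at (239,215). The pink and purple rings are look-alikes. Next I work out the axis, then look from above.

Run:
```python
from h import *
for n,p in(("scene",(275,206)),("side",(239,215))):
    im=env.get_image(n)
    print(n,onz(im,p,.03))
    for k in ("nut_center","jig"):
        for r in env.outline_of(k,im)[:5]: print(k,r["conf"],np.round(r["bbox"]), onz(im,r["bbox"][:2],.029)[:2])
    m=env.outline_of("jig",im)[0]["mask"].astype(np.uint8)
    v=cv2.minAreaRect(np.array([onz(im,(x,y),.022)[:2]*1000 for y,x in np.argwhere(m)],np.float32));print(v)
w=env.get_image("wrist");print(w["R"],w["t"],w["fov_y"], -np.array(w["R"]).T@w["t"], env.observe()["position"])
```

```text
scene [ 0.52077758 -0.20491463  0.03      ]
nut_center 0.66 [253. 181.   7.   6.] [ 0.66005475 -0.25810493]
nut_center 0.63 [297. 187.   9.  10.] [ 0.53893522 -0.32471156]
nut_center 0.61 [245. 198.  12.   9.] [ 0.61014688 -0.17532983]
nut_center 0.53 [275. 206.  14.  13.] [ 0.52144805 -0.20485649]
jig 0.76 [263. 231.  66.  74.] [ 0.47206513 -0.10243246]
((488.9290466308594, -131.49514770507812), (93.96421813964844, 303.535400390625), 22.799854278564453)
side [ 0.5240905  -0.20388528  0.03      ]
nut_center 0.73 [290. 215.  18.  13.] [ 0.63849451 -0.2210373 ]
nut_center 0.68 [240. 214.  13.  14.] [ 0.52672411 -0.20109123]
nut_center 0.57 [311. 232.  18.  20.] [ 0.67227761 -0.28076584]
jig 0.78 [226. 206.  89.  89.] [ 0.49933098 -0.168217  ]
((495.763916015625, -143.59596252441406), (95.09290313720703, 302.17547607421875), 22.458492279052734)
[[ 2.79185787e-01 -9.60236729e-01  8.48630326e-04]
 [-9.06948189e-01 -2.63401789e-01  3.28731622e-01]
 [-3.15436647e-01 -9.25468604e-02 -9.44422999e-01]] [-0.55005589 -0.04130293  0.38083631] 69.82463011648133 [ 0.2362379  -0.50381793  0.37371495] [ 0.15345315 -0.5281323   0.23134139]
```

Call:
{"op": "move_arm", "data": {
  "plan": [
    [0, 0, -6.4, 9, -3.3, 0, -1],
    [0, 0, -6.4, 18, -6.5, 0, -1],
    [0, 0, -6.4, 27, -9.8, 0, -1],
    [0, 0, -6.4, 36, -13.1, 0, -1],
    [0, 0, -6.4, 45, -16.4, 0, -1]
  ],
  "squeeze": 20
}}

```text
time_s: 1.85
position: [0.3566, -0.3791, 0.2315]
tool_rot: [[0.923, 0.384, 0.0], [0.384, -0.923, -0.0], [0.0, 0.0, -1.0]]
ft_force: [0.3, -1.0, -0.5]
grip_width: 0.0122
gripper_force: 0.0
```

Call:
{"op": "move_arm", "data": {
  "plan": [
    [0, 0, 0, 4.8, -1.1, 0, -1],
    [0, 0, 0, 9.6, -2.2, 0, -1],
    [0, 0, 0, 14.4, -3.4, 0, -1],
    [0, 0, 0, 19, -4.5, 0, -1],
    [0, 0, 0, 22.2, -5.3, 0, -1]
  ]
}}

```text
time_s: 2.35
position: [0.5418, -0.244, 0.2312]
tool_rot: [[0.922, 0.386, 0.0], [0.386, -0.922, 0.0], [0.0, -0.0, -1.0]]
ft_force: [-0.7, -0.3, 0.2]
grip_width: -0.0002
gripper_force: 0.0
```

Run:
```python
from h import *
im=env.get_image("wrist")
Z={"jig":0,"channel_mid":.022,"nut_center":.029,"stop_face":.027,"stop_rear":.04}
o=env.observe();P=np.array(o["position"]);R=np.array(o["tool_rot"]);print(P,o["grip_width"])
for k,z in Z.items():
    for r in env.tip_of(k,im)[:3]:
        X=onz(im,r["pixel"],z);print(k,np.round(r["conf"],2),np.round(r["pixel"]),np.round(X,4),np.round(R.T@(X-P),4))
for r in env.outline_of("nut_center",im)[:4]: print(r["conf"],np.round(r["bbox"]), onz(im,r["bbox"][:2],.029)[:2])
m=env.outline_of("jig",im)[0]["mask"].astype(np.uint8)
print(cv2.minAreaRect(np.array([onz(im,(x,y),.025)[:2]*1000 for y,x in np.argwhere(m)],np.float32)))
cv2.imwrite("pics/w1.png",im["color"][:,:,::-1])
```

```text
[ 0.54420634 -0.24168155  0.23096778] -0.00027168108765541436
jig 0.83 [177. 159.] [ 0.4998 -0.1408  0.    ] [-0.0022 -0.11    0.231 ]
channel_mid 0.71 [172. 164.] [ 0.4976 -0.1406  0.022 ] [-0.0041 -0.1111  0.209 ]
nut_center 0.82 [309. 216.] [ 0.5028 -0.3364  0.029 ] [-0.0753  0.0713  0.2018]
nut_center 0.78 [259.  74.] [ 0.6426 -0.2033  0.029 ] [0.1052 0.003  0.2022]
nut_center 0.74 [226. 165.] [ 0.526  -0.2063  0.029 ] [-0.0035 -0.0395  0.202 ]
stop_face 0.83 [129. 169.] [ 0.4718 -0.092   0.027 ] [-0.009  -0.1659  0.2041]
stop_rear 0.69 [ 91. 169.] [ 0.4597 -0.0525  0.04  ] [-0.0047 -0.207   0.1911]
0.87 [324.  68.  28.  32.] [ 0.67720235 -0.27026513]
0.86 [335. 173.  29.  26.] [ 0.57091977 -0.34073533]
0.84 [225. 165.  24.  28.] [ 0.52569084 -0.20534692]
0.79 [307. 218.  20.  29.] [ 0.49872559 -0.33563098]
((501.8082275390625, -138.31549072265625), (84.77921295166016, 283.3229064941406), 23.622764587402344)
```

View pics/w1.png

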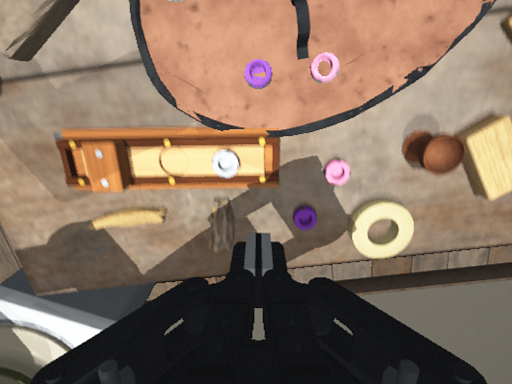

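The wrist view shows the bare nut at (226,165), the block at (100,165), and the pocket arc at about column 162–190. The jig mask measures 283×85 mm, which matches the given size. I descend behind the nut.

Call:
{"op": "move_arm", "data": {
  "plan": [
    [0, 0, -0.8, -0.25, -0.2, 5, -1],
    [0, 0, -0.8, -0.25, -0.2, 10, -1],
    [0, 0, -0.8, -0.25, -0.2, 14, -1],
    [0, 0, -0.8, -0.25, -0.2, 17, -1],
    [0, 0, -0.8, -0.25, -0.2, 18.5, -1]
  ]
}}

```text
time_s: 3.25
position: [0.5351, -0.2455, 0.0437]
tool_rot: [[0.918, 0.396, -0.003], [0.396, -0.918, 0.002], [-0.002, -0.003, -1.0]]
ft_force: [-1.0, -0.3, -0.4]
grip_width: 0.0001
gripper_force: 0.0
```

Run:
```python
from h import *
im=env.get_image("wrist");o=env.observe();P=np.array(o["position"]);R=np.array(o["tool_rot"]);print(P,R[:,0],o["ft_force"])
for r in env.tip_of("nut_center",im)[:3]:
    X=onz(im,r["pixel"],.029);print(np.round(r["conf"],2),np.round(r["pixel"]),np.round(X,4),np.round(R.T@(X-P),4))
print(proj(im,P))
cv2.imwrite("pics/w2.png",im["color"][:,:,::-1])
```

```text
[ 0.53468794 -0.24522923  0.0424715 ] [ 0.91836155  0.39573024 -0.00310406] [-1.13406926  0.6715944  -3.13756605]
0.94 [263.  39.] [ 0.6396 -0.2034  0.029 ] [0.113  0.0031 0.0131]
0.9 [407. 235.] [ 0.5736 -0.3331  0.029 ] [0.001  0.0962 0.013 ]
0.71 [404.  28.] [ 0.672  -0.2663  0.029 ] [0.1178 0.0737 0.0127]
[np.float64(257.26615066441735), np.float64(247.63005300448398)]
```

View pics/w2.png

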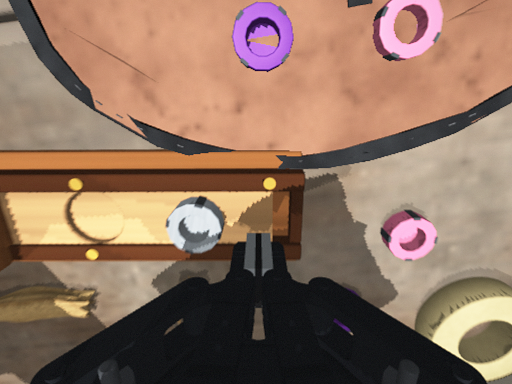

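The wrist view shows the nut at (194,223), the finger tips at (258,240) with about 13 mm of gap, and the pocket arc at columns 67–95. I let it settle and measure.

Call:
{"op": "move_arm", "data": {
  "plan": [
    [0, 0, 0, 0, 0, 0, -1],
    [0, 0, 0, 0, 0, 0, -1]
  ]
}}

```text
time_s: 3.55
position: [0.5371, -0.2461, 0.0477]
tool_rot: [[0.918, 0.397, 0.002], [0.397, -0.918, -0.001], [0.001, 0.002, -1.0]]
ft_force: [0.6, -0.1, 0.2]
grip_width: 0.0003
gripper_force: 0.0
```

Run:
```python
from h import *
im=env.get_image("wrist");o=env.observe();P=np.array(o["position"]);R=np.array(o["tool_rot"]);print(P,R[:,0],o["ft_force"])
c=im["color"]
hsv=cv2.cvtColor(c,cv2.COLOR_RGB2HSV)
m=((hsv[:,:,1]<60)&(hsv[:,:,2]>90)).astype(np.uint8);m[:180]=0;m[265:]=0;m[:,:150]=0;m[:,230:]=0
print("nut moments",cv2.moments(m,True)["m00"]); M=cv2.moments(m,True);p=(M["m10"]/M["m00"],M["m01"]/M["m00"])
for z in(.029,.036):print(p,np.round(R.T@(onz(im,p,z)-P),4))
# rail edges / jig edges
for nm,px,z in(("pocket left",(67,215),.022),("pin",(75,184),.025),("pin",(269,183),.025),("pin",(91,254),.025),("railtop inner upper",(100,191),.022),("inner lower",(100,243),.025),("inner upper R",(250,192),.022)):
    print(nm,np.round(R.T@(onz(im,px,z)-P),4))
j=env.outline_of("jig",im)
print(proj(im,P))
```

```text
[ 0.53713874 -0.2459539   0.04770948] [0.91785189 0.39692109 0.00124865] [ 0.74380117 -0.2474631   0.69106321]
nut moments 2290.0
(191.93187772925765, 228.5349344978166) [ 0.0034 -0.0429  0.0186]
(191.93187772925765, 228.5349344978166) [ 0.007  -0.0411  0.0116]
pocket left [ 0.01   -0.1273  0.0254]
pin [ 0.0327 -0.1151  0.0225]
pin [0.0332 0.0071 0.0228]
pin [-0.0181 -0.1151  0.0224]
railtop inner upper [ 0.0269 -0.1021  0.0255]
inner lower [-0.0095 -0.1073  0.0225]
inner upper R [ 0.0261 -0.005   0.0257]
[np.float64(257.7807121500766), np.float64(248.20463419081665)]
```

Call:
{"op": "move_arm", "data": {
  "plan": [
    [0, 0, 0, 0.7, 0, 0.7, -1],
    [0, 0, 0, 0.7, 0, 1.4, -1],
    [0, 0, 0, 0.7, 0, 2, -1],
    [0, 0, 0, 0.7, 0, 2, -1],
    [0, 0, 0, 0.7, 0, 2, -1]
  ]
}}

```text
time_s: 4.15
position: [0.5431, -0.2426, 0.0261]
tool_rot: [[0.918, 0.397, -0.0], [0.397, -0.918, 0.0], [-0.0, -0.0, -1.0]]
ft_force: [0.2, -0.5, -0.4]
grip_width: 0.0
gripper_force: 0.0
```

Call:
{"op": "move_arm", "data": {
  "plan": [
    [0, 0, 0, 0, -0.3, -0.05, -1],
    [0, 0, 0, 0, -0.6, -0.1, -1],
    [0, 0, 0, 0, -0.9, -0.1, -1],
    [0, 0, 0, 0, -1.2, -0.1, -1],
    [0, 0, 0, 0, -1.5, -0.1, -1]
  ]
}}

```text
time_s: 4.65
position: [0.5372, -0.2287, 0.0275]
tool_rot: [[0.918, 0.397, 0.0], [0.397, -0.918, -0.0], [0.0, 0.0, -1.0]]
ft_force: [0.1, -0.0, -0.6]
grip_width: 0.0004
gripper_force: 0.3
```

Call:
{"op": "move_arm", "data": {
  "plan": [
    [0, 0, 0, 0, -0.3, 0, -1],
    [0, 0, 0, 0, -0.6, 0, -1],
    [0, 0, 0, 0, -0.9, 0, -1],
    [0, 0, 0, 0, -1.2, 0, -1],
    [0, 0, 0, 0, -1.5, 0, -1]
  ]
}}

```text
time_s: 5.15
position: [0.5312, -0.2149, 0.0274]
tool_rot: [[0.918, 0.397, 0.0], [0.397, -0.918, -0.0], [0.0, 0.0, -1.0]]
ft_force: [0.0, -0.7, 0.7]
grip_width: 0.0004
gripper_force: 0.5
```

Run:
```python
from h import *
im=env.get_image("wrist");o=env.observe();P=np.array(o["position"]);print(P,o["ft_force"])
cv2.imwrite("pics/w3.png",im["color"][100:300,:,::-1])
```

```text
[ 0.53099991 -0.21449041  0.0273349 ] [0.7755494  0.16652405 0.05931213]
```

View pics/w3.png

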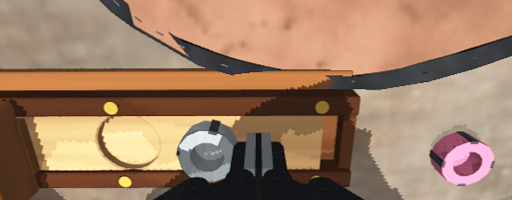

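The crop shows the fingers touching the nut at (207,150) and the pocket centre at about (129,139), so roughly 45 mm remain.

Call:
{"op": "move_arm", "data": {
  "plan": [
    [0, 0, 0, 0, -0.3, 0, -1],
    [0, 0, 0, 0, -0.6, 0, -1],
    [0, 0, 0, 0, -0.9, 0, -1],
    [0, 0, 0, 0, -1.2, 0, -1],
    [0, 0, 0, 0, -1.5, 0, -1]
  ]
}}

```text
time_s: 5.7
position: [0.5252, -0.2011, 0.0273]
tool_rot: [[0.918, 0.397, 0.0], [0.397, -0.918, -0.0], [0.0, 0.0, -1.0]]
ft_force: [0.3, -0.6, 1.6]
grip_width: -0.0001
gripper_force: 0.6
```

Call:
{"op": "move_arm", "data": {
  "plan": [
    [0, 0, 0, 0, -0.3, 0, -1],
    [0, 0, 0, 0, -0.6, 0, -1],
    [0, 0, 0, 0, -0.9, 0, -1],
    [0, 0, 0, 0, -1.2, 0, -1],
    [0, 0, 0, 0, -1.5, 0, -1]
  ]
}}

```text
time_s: 6.2
position: [0.5192, -0.1873, 0.0273]
tool_rot: [[0.918, 0.397, 0.0], [0.397, -0.918, 0.0], [0.0, 0.0, -1.0]]
ft_force: [-0.2, -1.5, 0.3]
grip_width: 0.0
gripper_force: 0.6
```

Call:
{"op": "move_arm", "data": {
  "plan": [
    [0, 0, 0, 0, -0.15, 0, -1],
    [0, 0, 0, 0, -0.3, 0, -1],
    [0, 0, 0, 0, -0.45, 0, -1],
    [0, 0, 0, 0, -0.6, 0, -1],
    [0, 0, 0, 0, -0.7, 0, -1]
  ]
}}

```text
time_s: 6.7
position: [0.5165, -0.181, 0.0274]
tool_rot: [[0.918, 0.397, 0.0], [0.397, -0.918, -0.0], [0.0, 0.0, -1.0]]
ft_force: [1.2, -1.6, 1.0]
grip_width: 0.0
gripper_force: 0.7
```

Run:
```python
from h import *
im=env.get_image("wrist");o=env.observe();P=np.array(o["position"]);print(P,o["ft_force"])
cv2.imwrite("pics/w4.png",im["color"][100:300,:,::-1])
```

```text
[ 0.5164808  -0.18091598  0.02732904] [-0.32592649 -0.83489842  0.61562946]
```

View pics/w4.png

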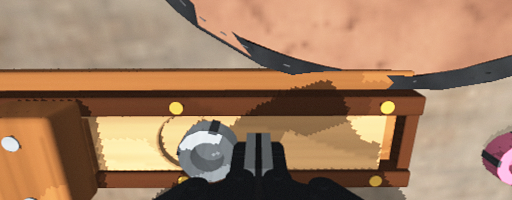

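The nut's left edge is at column 178 and the pocket's far edge at about 160, so about 10 mm remain. I continue in fine steps.

Call:
{"op": "move_arm", "data": {
  "plan": [
    [0, 0, 0, 0, -0.1, 0, -1],
    [0, 0, 0, 0, -0.2, 0, -1],
    [0, 0, 0, 0, -0.3, 0, -1],
    [0, 0, 0, 0, -0.4, 0, -1],
    [0, 0, 0, 0, -0.5, 0, -1]
  ]
}}

```text
time_s: 7.25
position: [0.5147, -0.1766, 0.0274]
tool_rot: [[0.918, 0.397, 0.0], [0.397, -0.918, -0.0], [0.0, 0.0, -1.0]]
ft_force: [0.1, -2.0, 1.0]
grip_width: 0.0001
gripper_force: 1.3
```

Call:
{"op": "move_arm", "data": {
  "plan": [
    [0, 0, 0, 0, -0.1, 0, -1],
    [0, 0, 0, 0, -0.2, 0, -1],
    [0, 0, 0, 0, -0.3, 0, -1],
    [0, 0, 0, 0, -0.35, 0, -1]
  ]
}}

```text
time_s: 7.65
position: [0.5133, -0.1733, 0.0275]
tool_rot: [[0.918, 0.397, 0.001], [0.397, -0.918, -0.0], [0.0, 0.0, -1.0]]
ft_force: [1.2, -1.6, 4.4]
grip_width: -0.0001
gripper_force: 1.6
```

Call:
{"op": "move_arm", "data": {
  "plan": [
    [0, 0, 0, 0, -0.05, 0, -1],
    [0, 0, 0, 0, -0.1, 0, -1],
    [0, 0, 0, 0, -0.15, 0, -1],
    [0, 0, 0, 0, -0.2, 0, -1]
  ]
}}

```text
time_s: 8.05
position: [0.5117, -0.1709, 0.0268]
tool_rot: [[0.918, 0.397, -0.002], [0.397, -0.918, 0.001], [-0.001, -0.002, -1.0]]
ft_force: [0.3, 0.2, 0.2]
grip_width: 0.0001
gripper_force: 0.0
```

Run:
```python
from h import *
im=env.get_image("wrist");o=env.observe();P=np.array(o["position"]);print(P,o["ft_force"])
cv2.imwrite("pics/w5.png",cv2.resize(im["color"][170:290,100:350,::-1],None,fx=3,fy=3))
```

```text
[ 0.511794   -0.17096813  0.02688416] [-1.26446645  0.16409584  0.82444979]
```

View pics/w5.png

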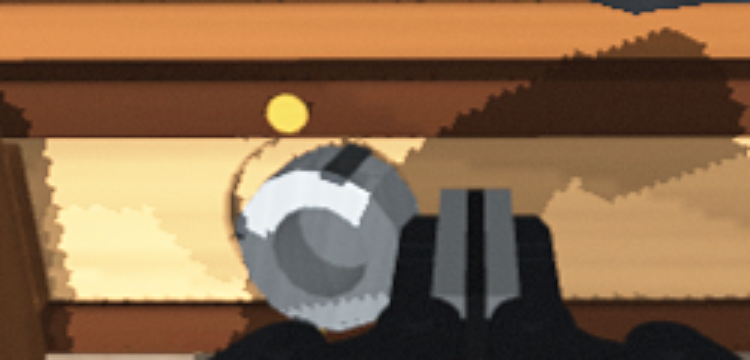

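The crop shows the nut's left edge about 1.5 mm from the pocket's far wall at column 228, and the force fell to zero, so it has likely dropped. I push on until I feel the wall.

Call:
{"op": "move_arm", "data": {
  "plan": [
    [0, 0, 0, 0, -0.05, 0, -1],
    [0, 0, 0, 0, -0.1, 0, -1],
    [0, 0, 0, 0, -0.15, 0, -1],
    [0, 0, 0, 0, -0.2, 0, -1]
  ]
}}

```text
time_s: 8.5
position: [0.5116, -0.1697, 0.0273]
tool_rot: [[0.918, 0.397, 0.0], [0.397, -0.918, -0.0], [0.0, 0.0, -1.0]]
ft_force: [0.1, -0.1, 0.6]
grip_width: -0.0002
gripper_force: 0.2
```

Call:
{"op": "move_arm", "data": {
  "plan": [
    [0, 0, 0, 0, -0.05, 0, -1],
    [0, 0, 0, 0, -0.1, 0, -1],
    [0, 0, 0, 0, -0.15, 0, -1]
  ]
}}

```text
time_s: 8.8
position: [0.511, -0.1683, 0.0274]
tool_rot: [[0.918, 0.397, 0.0], [0.397, -0.918, -0.0], [0.0, 0.0, -1.0]]
ft_force: [0.0, -0.0, 0.1]
grip_width: -0.0001
gripper_force: 0.2
```

Call:
{"op": "move_arm", "data": {
  "plan": [
    [0, 0, 0, 0, -0.05, 0, -1],
    [0, 0, 0, 0, -0.1, 0, -1],
    [0, 0, 0, 0, -0.15, 0, -1]
  ]
}}

```text
time_s: 9.1
position: [0.5104, -0.1669, 0.0273]
tool_rot: [[0.918, 0.397, -0.0], [0.397, -0.918, -0.0], [-0.0, 0.0, -1.0]]
ft_force: [-1.0, -0.6, -0.0]
grip_width: 0.0
gripper_force: 0.2
```

Call:
{"op": "move_arm", "data": {
  "plan": [
    [0, 0, 0, 0, -0.04, 0, -1],
    [0, 0, 0, 0, -0.08, 0, -1],
    [0, 0, 0, 0, -0.12, 0, -1]
  ]
}}

```text
time_s: 9.4
position: [0.5099, -0.1658, 0.0273]
tool_rot: [[0.918, 0.397, 0.0], [0.397, -0.918, -0.0], [0.0, 0.0, -1.0]]
ft_force: [0.9, -0.1, -0.2]
grip_width: -0.0005
gripper_force: 0.2
```

Run:
```python
from h import *
im=env.get_image("wrist");o=env.observe();P=np.array(o["position"]);print(P,o["ft_force"],o["gripper_force"])
cv2.imwrite("pics/w6.png",cv2.resize(im["color"][170:290,100:350,::-1],None,fx=3,fy=3))
```

```text
[ 0.50988492 -0.16570537  0.02731186] [-0.65369045  1.30584465  0.15017919] 0.1949162408709526
```

View pics/w6.png

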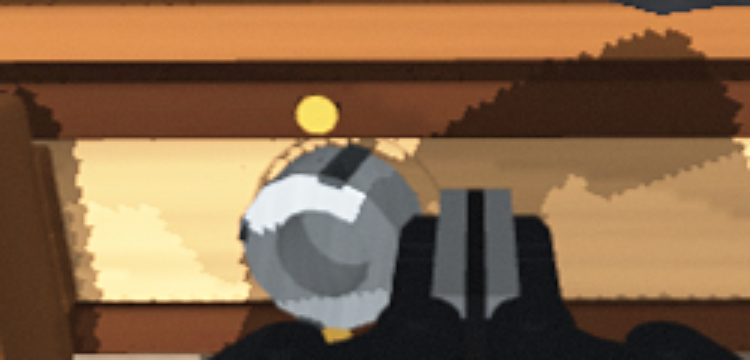

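The nut now appears inside the pocket, with its left edge at (245,230) and the pocket's right arc visible at column 438. I keep going gently until the wall is felt.

Call:
{"op": "move_arm", "data": {
  "plan": [
    [0, 0, 0, 0, -0.04, 0, -1],
    [0, 0, 0, 0, -0.08, 0, -1],
    [0, 0, 0, 0, -0.12, 0, -1]
  ]
}}

```text
time_s: 9.75
position: [0.5096, -0.1648, 0.0274]
tool_rot: [[0.918, 0.397, 0.0], [0.397, -0.918, -0.0], [0.0, 0.0, -1.0]]
ft_force: [0.6, -0.8, 0.7]
grip_width: 0.0
gripper_force: 0.8
```

Call:
{"op": "move_arm", "data": {
  "plan": [
    [0, 0, 0, 0, -0.03, 0, -1],
    [0, 0, 0, 0, -0.06, 0, -1],
    [0, 0, 0, 0, -0.06, 0, -1]
  ]
}}

```text
time_s: 10.05
position: [0.5095, -0.1645, 0.0275]
tool_rot: [[0.918, 0.397, 0.001], [0.397, -0.918, -0.001], [0.001, 0.001, -1.0]]
ft_force: [2.1, -2.7, 1.3]
grip_width: -0.0001
gripper_force: 1.5
```

The position has stalled with about 3.3 N along the channel, so the far wall is felt. I back off, lift and travel over to the block's rear.

Call:
{"op": "move_arm", "data": {
  "plan": [
    [0, 0, 0, 0, 0.5, 0, -1],
    [0, 0, 0, 0, 0.8, 0, -1],
    [0, 0, 0, 0, 0.8, -4, -1],
    [0, 0, 0, 0, 0.8, -7, -1],
    [0, 0, 0, 0, 0.8, -7, -1]
  ]
}}

```text
time_s: 10.55
position: [0.5138, -0.1723, 0.1007]
tool_rot: [[0.918, 0.397, 0.006], [0.397, -0.918, -0.003], [0.004, 0.005, -1.0]]
ft_force: [0.1, -1.1, -0.0]
grip_width: 0.0002
gripper_force: 0.0
```

Call:
{"op": "move_arm", "data": {
  "plan": [
    [0, 0, 0, 0, -4, 0, -1],
    [0, 0, 0, 0, -8, 0, -1],
    [0, 0, 0, 0, -12, 0, -1],
    [0, 0, 0, 0, -15.8, 0, -1],
    [0, 0, 0, 0, -15.8, 0, -1]
  ]
}}

```text
time_s: 11.05
position: [0.4468, -0.0231, 0.0966]
tool_rot: [[0.916, 0.4, -0.004], [0.4, -0.916, 0.002], [-0.003, -0.003, -1.0]]
ft_force: [-0.6, -0.3, 0.3]
grip_width: 0.0003
gripper_force: 0.0
```

Run:
```python
from h import *
im=env.get_image("wrist");o=env.observe();P=np.array(o["position"]);R=np.array(o["tool_rot"]);print(P,o["ft_force"])
for k,z in(("stop_rear",.04),("stop_face",.027),("channel_mid",.022),("nut_center",.023)):
  for r in env.tip_of(k,im)[:2]:
    X=onz(im,r["pixel"],z);print(k,np.round(r["conf"],2),np.round(r["pixel"]),np.round(X,4),np.round(R.T@(X-P),4))
cv2.imwrite("pics/w7.png",im["color"][:,:,::-1])
```

```text
[ 0.44848511 -0.02493479  0.09683736] [-0.19219909 -1.27383753  0.66967849]
stop_rear 0.84 [300. 211.] [ 0.459  -0.0532  0.04  ] [-0.0016  0.0302  0.0568]
stop_face 0.69 [346. 205.] [ 0.4749 -0.0901  0.027 ] [-0.0017  0.0704  0.0697]
stop_face 0.4 [303. 272.] [ 0.4021 -0.0869  0.027 ] [-0.0672  0.0383  0.0699]
channel_mid 0.46 [302. 268.] [ 0.4022 -0.0873  0.022 ] [-0.0672  0.0388  0.0749]
nut_center 0.72 [300. 211.] [ 0.4533 -0.0588  0.023 ] [-0.0091  0.0331  0.0738]
nut_center 0.7 [415. 202.] [ 0.4997 -0.1445  0.023 ] [-0.0007  0.1301  0.0737]
```

View pics/w7.png

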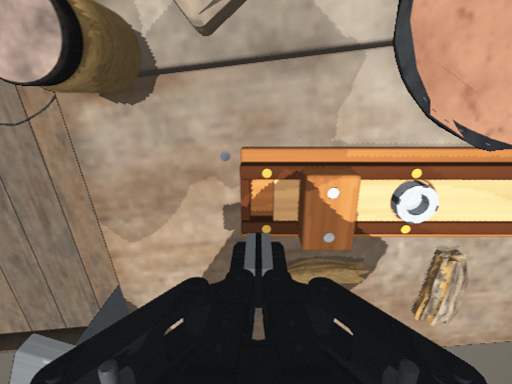

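The wrist view shows the nut sitting in the pocket at (415,202) and the block at columns 302–358. The rear face is about 30 mm ahead of the TCP along tool +y. I descend behind it.

Call:
{"op": "move_arm", "data": {
  "plan": [
    [0, 0, 0, -0.1, 0, 2, -1],
    [0, 0, 0, -0.1, 0, 4, -1],
    [0, 0, 0, -0.1, 0, 5.5, -1],
    [0, 0, 0, -0.1, 0, 6.3, -1],
    [0, 0, 0, -0.1, 0, 6.3, -1]
  ]
}}

```text
time_s: 11.8
position: [0.4486, -0.0274, 0.0335]
tool_rot: [[0.918, 0.396, -0.002], [0.396, -0.918, 0.001], [-0.001, -0.001, -1.0]]
ft_force: [0.5, -0.1, -0.5]
grip_width: -0.0002
gripper_force: 0.0
```

Call:
{"op": "move_arm", "data": {
  "plan": [
    [0, 0, 0, 0, 0.3, 0, -1],
    [0, 0, 0, 0, 0.6, 0, -1],
    [0, 0, 0, 0, 0.9, 0, -1],
    [0, 0, 0, 0, 1.2, 0, -1],
    [0, 0, 0, 0, 1.4, 0, -1]
  ]
}}

```text
time_s: 12.3
position: [0.4545, -0.0401, 0.0345]
tool_rot: [[0.918, 0.397, 0.001], [0.397, -0.918, -0.0], [0.0, 0.0, -1.0]]
ft_force: [0.4, 0.9, 0.4]
grip_width: -0.0001
gripper_force: 0.0
```

Call:
{"op": "move_arm", "data": {
  "plan": [
    [0, 0, 0, 0, 0.2, 0, -1],
    [0, 0, 0, 0, 0.4, 0, -1],
    [0, 0, 0, 0, 0.6, 0, -1],
    [0, 0, 0, 0, 0.8, 0, -1],
    [0, 0, 0, 0, 1.0, 0, -1]
  ]
}}

```text
time_s: 12.8
position: [0.4583, -0.049, 0.0343]
tool_rot: [[0.918, 0.397, -0.0], [0.397, -0.918, 0.0], [-0.0, -0.0, -1.0]]
ft_force: [-0.1, 2.7, 2.7]
grip_width: 0.0
gripper_force: 1.1
```

Call:
{"op": "move_arm", "data": {
  "plan": [
    [0, 0, 0, 0, 0.25, 0, -1],
    [0, 0, 0, 0, 0.5, 0, -1],
    [0, 0, 0, 0, 0.75, 0, -1],
    [0, 0, 0, 0, 1.0, 0, -1],
    [0, 0, 0, 0, 1.25, 0, -1]
  ]
}}

```text
time_s: 13.3
position: [0.4633, -0.0606, 0.0343]
tool_rot: [[0.918, 0.397, 0.0], [0.397, -0.918, -0.0], [0.0, 0.0, -1.0]]
ft_force: [0.0, 2.1, 1.4]
grip_width: 0.0
gripper_force: 1.1
```

Call:
{"op": "move_arm", "data": {
  "plan": [
    [0, 0, 0, 0, 0.25, 0, -1],
    [0, 0, 0, 0, 0.5, 0, -1],
    [0, 0, 0, 0, 0.75, 0, -1],
    [0, 0, 0, 0, 1.0, 0, -1],
    [0, 0, 0, 0, 1.2, 0, -1]
  ]
}}

```text
time_s: 13.8
position: [0.4681, -0.0716, 0.0343]
tool_rot: [[0.918, 0.397, 0.0], [0.397, -0.918, -0.0], [0.0, 0.0, -1.0]]
ft_force: [0.4, 3.2, 1.9]
grip_width: 0.0003
gripper_force: 1.1
```

Run:
```python
from h import *
im=env.get_image("wrist");o=env.observe();P=np.array(o["position"]);R=np.array(o["tool_rot"]);print(P,o["ft_force"])
for k,z in(("stop_face",.027),("nut_center",.023)):
  for r in env.tip_of(k,im)[:2]:
    X=onz(im,r["pixel"],z);print(k,np.round(r["conf"],2),np.round(r["pixel"]),np.round(X,4),np.round(R.T@(X-P),4))
for r in env.outline_of("nut_center",im)[:2]: print(r["bbox"],R.T@(onz(im,r["bbox"][:2],.03)-P))
```

```text
[ 0.46819934 -0.07181664  0.03431369] [1.11496293 1.22530121 1.09040431]
stop_face 0.86 [344. 244.] [ 0.488 -0.121  0.027] [-0.0013  0.053   0.0073]
nut_center 0.61 [381. 236.] [ 0.5006 -0.1417  0.023 ] [0.002  0.077  0.0113]
[385.6, 239.3, 53.1, 58.6] [0.00355657 0.07667471 0.00433291]
```

Call:
{"op": "move_arm", "data": {
  "plan": [
    [0, 0, 0, 0, 0.1, 0, -1],
    [0, 0, 0, 0, 0.2, 0, -1],
    [0, 0, 0, 0, 0.3, 0, -1],
    [0, 0, 0, 0, 0.4, 0, -1],
    [0, 0, 0, 0, 0.5, 0, -1]
  ]
}}

```text
time_s: 14.5
position: [0.4698, -0.0759, 0.0343]
tool_rot: [[0.918, 0.397, -0.0], [0.397, -0.918, 0.0], [-0.0, -0.0, -1.0]]
ft_force: [-1.3, 1.9, 0.5]
grip_width: -0.0002
gripper_force: 1.0
```

Call:
{"op": "move_arm", "data": {
  "plan": [
    [0, 0, 0, 0, 0.05, 0, -1],
    [0, 0, 0, 0, 0.1, 0, -1],
    [0, 0, 0, 0, 0.15, 0, -1],
    [0, 0, 0, 0, 0.2, 0, -1]
  ]
}}

```text
time_s: 14.9
position: [0.4706, -0.0778, 0.0343]
tool_rot: [[0.918, 0.397, -0.0], [0.397, -0.918, 0.0], [-0.0, -0.0, -1.0]]
ft_force: [-1.8, 2.8, -0.3]
grip_width: -0.0005
gripper_force: 1.2
```

Call:
{"op": "move_arm", "data": {
  "plan": [
    [0, 0, 0, 0, 0.05, 0, -1],
    [0, 0, 0, 0, 0.1, 0, -1],
    [0, 0, 0, 0, 0.15, 0, -1],
    [0, 0, 0, 0, 0.15, 0, -1]
  ]
}}

```text
time_s: 15.3
position: [0.4713, -0.0792, 0.0343]
tool_rot: [[0.918, 0.397, -0.0], [0.397, -0.918, -0.0], [-0.0, -0.0, -1.0]]
ft_force: [-2.1, 1.3, -0.8]
grip_width: 0.0
gripper_force: 1.0
```

Call:
{"op": "move_arm", "data": {
  "plan": [
    [0, 0, 0, 0, 0.05, 0, -1],
    [0, 0, 0, 0, 0.1, 0, -1],
    [0, 0, 0, 0, 0.15, 0, -1],
    [0, 0, 0, 0, 0.15, 0, -1]
  ]
}}

```text
time_s: 15.7
position: [0.4715, -0.0799, 0.0343]
tool_rot: [[0.918, 0.397, -0.001], [0.397, -0.918, 0.001], [-0.0, -0.002, -1.0]]
ft_force: [-2.2, 6.4, 1.5]
grip_width: -0.0002
gripper_force: 3.4
```

Call:
{"op": "move_arm", "data": {
  "plan": [
    [0, 0, 0, 0, 0.02, 0, -1],
    [0, 0, 0, 0, 0.04, 0, -1],
    [0, 0, 0, 0, 0.04, 0, -1]
  ]
}}

```text
time_s: 16.0
position: [0.4715, -0.0799, 0.0343]
tool_rot: [[0.918, 0.397, -0.001], [0.397, -0.918, 0.002], [-0.0, -0.002, -1.0]]
ft_force: [-3.2, 8.0, 1.1]
grip_width: 0.0001
gripper_force: 4.2
```

Call:
{"op": "move_arm", "data": {
  "plan": [
    [0, 0, 0, 0, 0.02, 0, -1],
    [0, 0, 0, 0, 0.04, 0, -1],
    [0, 0, 0, 0, 0.05, 0, -1],
    [0, 0, 0, 0, 0.05, 0, -1]
  ]
}}

```text
time_s: 16.4
position: [0.4715, -0.08, 0.0342]
tool_rot: [[0.918, 0.397, -0.002], [0.397, -0.918, 0.002], [-0.001, -0.003, -1.0]]
ft_force: [-2.5, 10.8, 2.8]
grip_width: -0.0004
gripper_force: 5.3
```

Call:
{"op": "move_arm", "data": {
  "plan": [
    [0, 0, 0, 0, 0.01, 0, -1],
    [0, 0, 0, 0, 0.02, 0, -1],
    [0, 0, 0, 0, 0.02, 0, -1],
    [0, 0, 0, 0, 0.02, 0, -1],
    [0, 0, 0, 0, 0.02, 0, -1]
  ]
}}

```text
time_s: 16.9
position: [0.4716, -0.0801, 0.0343]
tool_rot: [[0.918, 0.397, -0.002], [0.397, -0.918, 0.003], [-0.001, -0.003, -1.0]]
ft_force: [-3.4, 11.0, 2.9]
grip_width: -0.0001
gripper_force: 5.7
```

Call:
{"op": "move_arm", "data": {
  "plan": [
    [0, 0, 0, 0, 0, 0, -1],
    [0, 0, 0, 0, 0, 0, -1],
    [0, 0, 0, 0, 0, 0, -1],
    [0, 0, 0, 0, 0, 0, -1],
    [0, 0, 0, 0, 0, 0, -1]
  ]
}}

```text
time_s: 17.4
position: [0.4715, -0.08, 0.0342]
tool_rot: [[0.918, 0.397, -0.002], [0.397, -0.918, 0.003], [-0.001, -0.003, -1.0]]
ft_force: [-3.0, 10.5, 3.3]
grip_width: -0.0001
gripper_force: 5.7
```

Call:
{"op": "move_arm", "data": {
  "plan": [
    [0, 0, 0, 0, 0, 0, -1],
    [0, 0, 0, 0, 0, 0, -1],
    [0, 0, 0, 0, 0, 0, -1],
    [0, 0, 0, 0, 0, 0, -1]
  ]
}}

```text
time_s: 17.8
position: [0.4715, -0.0801, 0.0342]
tool_rot: [[0.918, 0.397, -0.002], [0.397, -0.918, 0.003], [-0.001, -0.003, -1.0]]
ft_force: [-2.6, 10.9, 3.1]
grip_width: 0.0
gripper_force: 5.7
```

Call:
{"op": "move_arm", "data": {
  "plan": [
    [0, 0, 0, 0, -0.05, 0, -1],
    [0, 0, 0, 0, -0.1, 0, -1],
    [0, 0, 0, 0, -0.15, 0, -1],
    [0, 0, 0, 0, -0.3, 0, -1],
    [0, 0, 0, 0, -0.6, 0, -1]
  ]
}}

```text
time_s: 18.3
position: [0.4707, -0.0766, 0.0346]
tool_rot: [[0.918, 0.397, 0.002], [0.397, -0.918, -0.001], [0.001, 0.002, -1.0]]
ft_force: [-0.0, 0.7, -0.4]
grip_width: -0.0001
gripper_force: 0.0
```

Run:
```python
from h import *
im=env.get_image("wrist");o=env.observe();P=np.array(o["position"]);R=np.array(o["tool_rot"]);print(P,o["ft_force"])
for k,z in(("stop_face",.027),("nut_center",.023)):
  for r in env.tip_of(k,im)[:2]:
    X=onz(im,r["pixel"],z);print(k,np.round(r["conf"],2),np.round(r["pixel"]),np.round(X,4),np.round(R.T@(X-P),4))
cv2.imwrite("pics/w8.png",cv2.resize(im["color"][160:310,250:500,::-1],None,fx=3,fy=3))
```

```text
[ 0.47032081 -0.07606686  0.0345295 ] [-0.25610193  0.07904608 -0.76993704]
stop_face 0.9 [352. 242.] [ 0.4936 -0.13    0.027 ] [-0.0001  0.0587  0.0076]
nut_center 0.83 [373. 238.] [ 0.5    -0.1432  0.023 ] [0.0006 0.0734 0.0116]
```

View pics/w8.png

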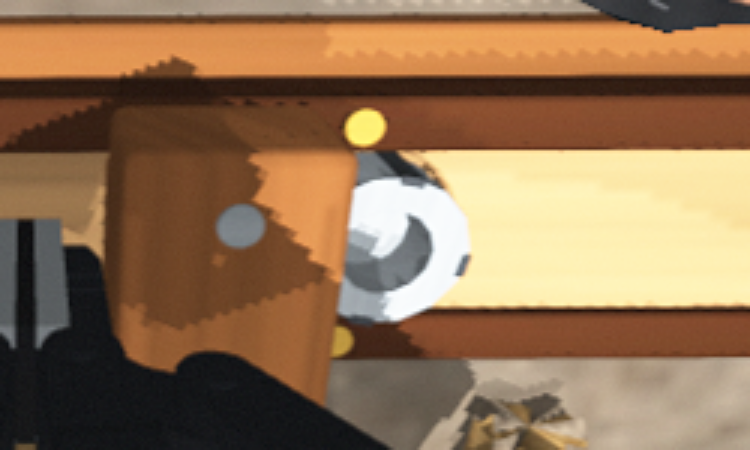

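The crop shows the block's face at about column 350 against the nut, and the nut against the pocket's -x wall. The press held about 11 N for over a second. I retreat.

Call:
{"op": "move_arm", "data": {
  "plan": [
    [0, 0, 0, 0, -1, 0, -1],
    [0, 0, 0, 0, -1.2, -2, -1],
    [0, 0, 0, 0, -1.2, -6, -1],
    [0, 0, 0, 0, -1.2, -10, -1],
    [0, 0, 0, 0, -1.2, -11, -1]
  ]
}}

```text
time_s: 18.95
position: [0.4664, -0.0651, 0.1479]
tool_rot: [[0.918, 0.397, 0.006], [0.397, -0.918, -0.003], [0.005, 0.005, -1.0]]
ft_force: [0.6, -0.2, -0.8]
grip_width: -0.0001
gripper_force: 0.0
```

Run:
```python
from h import *
o=env.observe();print(o["position"],o["time_s"])
im=env.get_image("wrist")
for k,z in(("stop_face",.027),("nut_center",.023)):
  for r in env.tip_of(k,im)[:3]: print(k,round(r["conf"],2),np.round(onz(im,r["pixel"],z),4))
print(env.close_job())
```

```text
[ 0.46639999 -0.06505296  0.14793312] 18.95
stop_face 0.83 [ 0.4895 -0.1315  0.027 ]
nut_center 0.7 [ 0.6378 -0.1911  0.023 ]
nut_center 0.61 [ 0.4993 -0.1423  0.023 ]
nut_center 0.57 [ 0.4928 -0.3262  0.023 ]
the job is handed in; nothing more can be done
None
```

The job is handed in: the nut dropped into the pocket, the block was pressed on it with about 11 N for just over a second, and the arm then backed off with the block still against the nut in the last close picture; no judging result came back.

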